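File the rim of a demonstration disc round to its mark

TASK

With the file from its green mat, clean the rim of the aluminium disc: file across the top of the rim with light strokes, red nose leading, in the direction of the yellow arrow only, and lift the file clear for each return so that the disc is never dragged backwards. Each stroke carries the disc round; keep on, stroke after stroke, until its red mark has come round to the yellow pointer, never pressing the sprung axle down hard and never turning the disc by hand. Then lay the file flat in the middle of its mat, lengthways, and let go, leaving the bottles and the beaker where they are.

Things in the scene. Friction and masses are not known exactly. Their poses are not given: they have to be found in the camera images.
- rim_top (a point): Highest point of the rim of an upright aluminium disc (130 mm diameter, 12 mm thick, smooth rim), unloaded: 170 mm above the bench. This point stays put when the disc is pressed or turned. Its y axis is level and is the filing direction, as the yellow arrow on the stand's base; its x axis is along the level axle, 65 mm below.
- stand: Stand of the disc, fixed to the bench; origin on the bench under rim_top, same axes. Base 150 (x) by 160 (y) by 20 mm high. Blue upright 22 to 46 mm behind the disc's middle (-x), 56 mm wide, 135 mm high. Yellow pointer post 93 mm from the axle on the +y side, 105 mm high, its tip level with the axle. Only the disc reaches above 135 mm.
- ahead (a point): An empty point in the air 300 mm from rim_top along the filing direction; the file's nose should point roughly to it during strokes.
- disc (a joint): Turn of the disc, rad: 0 when the red stripe on its face and rim is at the yellow pointer; grows as the top of the rim is carried in the filing direction (65 mm of rim per rad). Starts between -4.6 and -3.7, more than one stroke can do. Axle friction holds it where it is left: about 2 N along the rim turns it. Stops at -6.2 and 1.2.
- axle (a joint): How far the sprung axle, with the disc, is pressed straight down, m: 0 unloaded, stiffness 3 N per mm; a press of 6 to 9 N (2 to 3 mm) is right for filing, bottoms at 9 mm.
- file_grip (a point): Centre of the file's grip. Flat steel blade 160 (x) by 32 (y) by 7 mm thick; on its middle an upright wooden bar 80 (x) by 22 (y), its top 57 mm above the blade's underside. This point is 35 mm above the underside. z points away from the underside, x along the blade to its red nose. The whole underside is the filing face. About 0.25 kg. Starts lying on its mat.
- file_nose (a point): Front end of the file's underside, where the blade is painted red, 80 mm along x from the grip.
- mat: Green plastic mat fixed to the bench, 280 (x) by 130 (y) by 4 mm thick; origin at the centre of its underside, on the bench. The file starts on it with its nose towards the mat's +x end.
- wash_bottle: White wash bottle, 64 mm diameter, 160 mm high, origin at the centre of its underside. Leave alone.
- beaker: Glass beaker, 76 mm diameter, 95 mm high, origin at the centre of its underside. Leave alone.
- dropper_bottle: Brown dropper bottle, 54 mm diameter, 110 mm high, origin at the centre of its underside. Leave alone.
- file: The file as a whole (see file_grip); origin at the centre of its underside, same axes.
Mind the look-alikes: they are no part of the job. Of the things that look like the file, the middle-sized one is meant.

How it is judged:
On the way, in this order (a step that is already met when the one before it is completed fails the run):
1. the file works on the disc: they touch with more than 1 N and the disc is turning forwards (contact force between file and disc above 1 N and velocity of joint disc above 0.05 rad/s), for 0.2 s.
2. with the disc part of the way round (more than 0.4 rad short of the mark) the file is lifted off it (contact force between file and disc below 0.01 N and value of joint disc below -0.4 rad), for 0.2 s.
3. the file works on the disc again, turning it forwards (all of step 1), for 0.1 s.
At the end, for the whole second after the job is handed in: The disc's red mark is within 0.17 rad (11 mm of rim) of the yellow pointer with nothing pressing on the disc, and the file lies still, flat on its mat, underside down, its middle within 50 mm of the mat's centre and its length within 0.3 rad of the mat's length (either way round) (value of joint disc between -0.17 and 0.17 rad and horizontal distance between file_grip and mat below 0.05 m and angle between the x axis of file_grip and the x axis of mat, either way round below 0.3 rad and angle between file_grip's own z axis and vertical below 0.08 rad and z of file_grip in the frame of mat below 0.045 m and linear speed of file below 0.02 m/s and value of joint axle below 0.001 m); the robot touches nothing.
It fails at once if the disc is dragged backwards (faster than 0.3 rad/s) (velocity of joint disc below -0.3 rad/s).
It fails at once if the file touches the disc without its red nose leading roughly in the filing direction (contact force between file and disc above 1 N and x of ahead in the frame of file_grip below 0.1 m).
It fails at once if the sprung axle is pressed down more than 7 mm (about 21 N) (value of joint axle above 0.007 m).
It fails at once if the robot itself touches the disc (contact force between any of the fingers, the arm and disc above 0.5 N).
It fails at once if a bottle or the beaker is moved more than 20 mm or tipped (distance of any of wash_bottle, beaker, dropper_bottle from where it was at the start of the episode above 0.02 m or angle between any of wash_bottle, beaker, dropper_bottle's own z axis and vertical above 0.3 rad).
It also fails if it takes over 72 s, if anything falls off the work surface, if the arm or the gripper's body presses on something with over 40 N, if the wrist force passes 120 N, or if a joint passes its speed limit or range.

ROBOT

A 6-joint arm with a two-finger parallel gripper is mounted at the origin on the work surface. World frame = base frame: x ahead of the robot, y to its left, z up, the work surface at z = 0. Lengths are in m, angles in rad, forces in N, time in s.
With the tool pointing down it reaches from about 0.225 to 0.875 m from the base axis. Payload 3.4 kg.
Tool frame: the origin (TCP) lies at the very end of the fingers, on their centre line; the grasp point (between the pads) lies 19 mm behind it; z points along the fingers, y is the direction in which the jaws open and shut (so a half turn about z gives the same grasp; the last joint's range is limited). The gripper opens to 85 mm and grips with 20 to 120 N. Pads are 22 mm wide; open, the fingers measure 114 mm over their backs; the gripper's body (76 mm by 85 mm) begins 54 mm behind the grasp point. The pads swing forward as they close: fully open they stand 13 mm farther back than shut.
Start: joints at [-1.34, 0.276, 1.505, -0, 1.361, -0.121], TCP at [0.198, -0.54, 0.231] pointing down, gripper open.
Joint ranges: [-2.89, 2.89], [-0.75, 2.08], [0.22, 2.7], [-1.18, 4.32], [0.11, 2.71], [-2.7, 2.7]. Speed limits (rad/s): [2.57, 2.57, 3.14, 3.14, 3.14, 3.14].

INTERFACE

Orientations are given as a unit quaternion [w, x, y, z].
In Python, from rig import manip, eyes gives the robot as it stands. The module is installed in compiled form; this text tells all that it offers.
- The arm moves only by the tool servo_tool, never from a script. Its argument "deltas" is one flat list of numbers, 6 for each row, row after row: the shift along the tool's x, y, z in cm, then the turn, a rotation vector about the tool's x, y, z in degrees. A call has 1 to 20 rows; each row shifts and turns the pose as measured when the row begins, along the tool's axes as they then stand; what a row does not reach is not made up. A row lasts 1/10 s, in which the tool goes at most 50 mm and 8.59 degrees, less where a joint would pass 70% of its speed; a pose out of reach is approached as far as the arm can. A call with a gripper value outside its range is refused whole. "jaw" is the finger opening in cm, from 0 to 8.54, set as the call begins (left out, the last holds). The fingers move at their own pace and stop on an object; "grip_force" is the grip in N (left out, the last holds). Time passes only in rows, so rows that do not move let the fingers close. It gives the time, the measured TCP pose, the force and the opening at its end, in the units of the state.
- manip.get_state(): the state, without advancing time (a new reading comes with each control period).
- eyes.get_image(name): name is "scene" or "top"; returns (picture, depth): 420x560x3 uint8, red, green, blue; 420x560 float32, m along the optical axis (not along the pixel's ray), 0 where there is no reading.
- eyes.get_calibration(name): a dict with "camera_matrix" (3x3 intrinsics, pixels), "distortion" ([k1, k2, p1, p2, k3] as OpenCV has them; the pictures are not rectified), "rvec" (rotation vector, rad) and "tvec" (3), from world to camera coordinates, as OpenCV has them. Camera axes: x right, y down, z forward; pixel columns grow to the right and rows downward; lengths in m; the calibration is good to about 2 mm. A picture is of the moment at which its call begins. get_calibration takes no time and is no camera call.
- manip.sign_off(): hands the job in, once; it reports no verdict.
The state is a dict: "clock": time; "qpos": joint angles; "qd": joint speeds; "effort": joint torques, N m; "position": TCP position; "ee_rot": TCP orientation; "contact_force": force on the tool from outside, world axes, zero at the start; "moment": the same for the moment, N m; "width": finger opening in m.
Only numpy, scipy, OpenCV 4.12 (cv2) and the standard library are available. Lean on these libraries where they do the work, as an engineer would, in place of code of your own. Each camera call takes 0.05 s, during which the arm holds its last target.

## Working session

There is one attempt and no reset: what is moved stays moved. The work goes in short steps, Python scripts to look and compute and a tool call to move; the robot and the scene stay as the last step left them, time stands still between calls to the robot, and variables do not carry over. Pictures are saved under pics/ and viewed, and the job is handed in when it is done.

Besides the shell and the picture viewer there is one more tool, called after "Request:" in YAML: its name, and indented under it one key for each argument. servo_tool: Moves the arm, as the interface text tells. Its arguments: {"type":"object","properties":{"deltas":{"type":"array","items":{"type":"number"}},"jaw":{"type":"number"},"grip_force":{"type":"number"}},"required":["deltas"]}

```bash
mkdir -p pics; cat > h.py <<'E'
from rig import manip, eyes
import numpy as np, cv2
def snap(n,tag):
    im,d=eyes.get_image(n); cv2.imwrite(f'pics/{tag}.png',im[:,:,::-1]); np.savez(f'pics/{tag}.npz',im=im,d=d); return im,d
def world(n,d):
    c=eyes.get_calibration(n); K=np.array(c['camera_matrix']);D=np.array(c['distortion'])
    h,w=d.shape; uu,vv=np.meshgrid(np.arange(w),np.arange(h))
    p=cv2.undistortPoints(np.stack([uu,vv],-1).reshape(-1,1,2).astype(np.float64),K,D).reshape(h,w,2)
    P=np.concatenate([p*d[...,None],d[...,None]],-1)
    R,_=cv2.Rodrigues(np.array(c['rvec'],float)); t=np.array(c['tvec'],float).ravel()
    return (P-t)@R
def proj(n,X):
    c=eyes.get_calibration(n)
    return cv2.projectPoints(np.array(X,float).reshape(-1,1,3),np.array(c['rvec'],float),np.array(c['tvec'],float),np.array(c['camera_matrix']),np.array(c['distortion']))[0].reshape(-1,2)
E
python3 - <<'E'
from h import *
s=manip.get_state()
print(s)
for n in('scene','top'):
    snap(n,n+'0')
    c=eyes.get_calibration(n);R,_=cv2.Rodrigues(np.array(c['rvec'],float));print(n,-R.T@np.array(c['tvec'],float).ravel(),R[2])
E
```

```text
{'clock': 0.0, 'qpos': array([-1.33999270e+00,  2.76581739e-01,  1.50617632e+00, -3.51392634e-06,
        1.36071180e+00, -1.20996990e-01]), 'qd': array([-0.00151134,  0.00012   , -0.00010704, -0.00103309,  0.00078868,
       -0.00183138]), 'effort': array([ 2.38640183e-03, -4.16762209e+01, -2.45803231e+01,  9.80895288e-05,
        1.08137535e-02, -2.19918121e-05]), 'position': array([ 0.19800568, -0.53923955,  0.23043008]), 'ee_rot': array([-9.37090361e-04,  9.84568891e-01,  1.74994909e-01, -5.32217091e-05]), 'contact_force': array([-0.07184471,  0.81959908, -0.81372198]), 'moment': array([ 0.02144622, -0.02755678,  0.01004923]), 'width': 0.08540198319328939}
scene [ 1.15851062 -0.77453149  0.9388646 ] [-0.48856637  0.64332224 -0.58943991]
top [0.41383349 0.08891688 1.10948241] [ 0.07683335  0.02358322 -0.996765  ]
```

View pics/scene0.png

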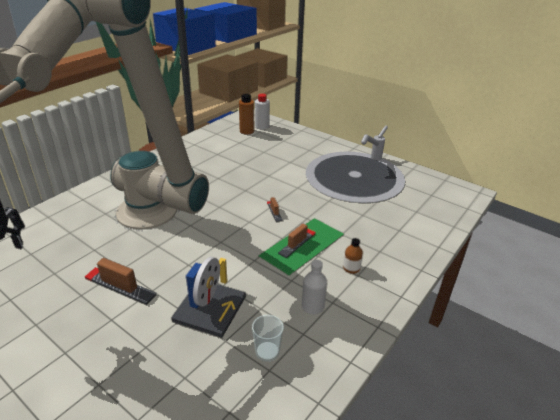

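View pics/top0.png

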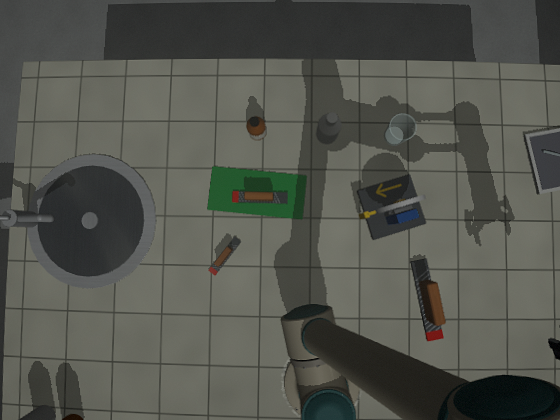

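The mat with the middle-sized file is at top (255,193), its nose to the left at (237,197). The disc stand is at top (392,207) with the arrow pointing left, towards the mat side, and the beaker and wash bottle lie beyond it. Next I measure these.

```bash
python3 - <<'E'
from h import *
z=np.load('pics/top0.npz');im,d=z['im'],z['d'];W=world('top',d)
cv2.imwrite('pics/tc.png',cv2.resize(im[80:260,190:450],None,fx=3,fy=3,interpolation=cv2.INTER_CUBIC)[:,:,::-1])
hsv=cv2.cvtColor(im,cv2.COLOR_RGB2HSV)
H,S,V=[hsv[...,i].astype(int) for i in range(3)]
X,Y,Z=W[...,0],W[...,1],W[...,2]
def rect(m,name):
    p=W[m];r=cv2.minAreaRect(p[:,:2].astype(np.float32)); print(name,m.sum(),'mean',p.mean(0).round(4),'zmed',np.median(p[:,2]).round(4),'rect',np.round(r[0],4),np.round(r[1],4),round(r[2],2))
    return p
uu,vv=np.meshgrid(np.arange(560),np.arange(420))
box=lambda a,b,c,e:(uu>=a)&(uu<=b)&(vv>=c)&(vv<=e)
g=(H>45)&(H<75)&(S>120)&box(190,320,150,230)
g|= box(225,292,178,208)
rect(g,'mat')
f=box(225,295,178,208)&(Z>0.008)&(Z<0.08)
rect(f,'file')
fb=f&(Z>0.05);rect(fb,'bar')
r=f&((H<6)|(H>174))&(S>150)&(Z<0.03);rect(r,'red')
st=box(345,435,165,245)
b=st&(Z>0.012)&(Z<0.027);rect(b,'base')
bl=st&(Z>0.125)&(Z<0.145)&(H>100)&(H<130)&(S>100);rect(bl,'blue')
di=st&(Z>0.14);p=rect(di,'disc');print(p[:,2].max())
po=st&(H>20)&(H<32)&(S>150)&(Z>0.09);rect(po,'post')
ar=st&(H>18)&(H<34)&(S>130)&(Z<0.04);rect(ar,'arrow')
for n,bx in(('wash',(310,345,105,150)),('beak',(380,420,105,150)),('drop',(240,270,110,145))):
    m=box(*bx)&(Z>0.04);rect(m,n);print(W[m][:,2].max())
E
```

```text
mat 4096 mean [0.5374 0.1932 0.0106] zmed 0.0032 rect [0.5136 0.1971] [0.2777 0.1786] 84.7
file 552 mean [0.5233 0.1814 0.0325] zmed 0.0143 rect [0.5372 0.1924] [0.1796 0.0663] 84.09
bar 232 mean [0.5246 0.1833 0.0591] zmed 0.0595 rect [0.5249 0.1843] [0.0783 0.0223] 89.52
red 49 mean [0.5253 0.2546 0.0103] zmed 0.01 rect [0.5255 0.2549] [0.0291 0.018 ] 0.56
base 2188 mean [ 0.5039 -0.1866  0.0187] zmed 0.0187 rect [ 0.4995 -0.1864] [0.1509 0.1798] 17.43
blue 198 mean [ 0.4687 -0.2039  0.1337] zmed 0.1335 rect [ 0.4686 -0.2039] [0.0234 0.0559] 18.92
disc 239 mean [ 0.4898 -0.1557  0.2715] zmed 0.164 rect [ 0.4653 -0.079 ] [0.0127 0.3513] 17.79
1.1094824099153155
post 50 mean [ 0.4766 -0.1152  0.1052] zmed 0.1052 rect [ 0.4942 -0.1493] [0.0152 0.1086] 26.28
arrow 117 mean [ 0.5399 -0.1693  0.0201] zmed 0.0196 rect [ 0.5221 -0.1535] [0.0443 0.1519] 48.38
wash 560 mean [ 0.7007 -0.0053  0.1183] zmed 0.1092 rect [0.5724 0.0221] [0.0626 0.3384] 77.62
1.1094824099153155
beak 493 mean [ 0.7099 -0.2044  0.0924] zmed 0.0771 rect [ 0.5891 -0.0614] [0.0748 0.4557] 40.05
1.1094824099153155
drop 333 mean [0.7068 0.1905 0.0924] zmed 0.0776 rect [0.5742 0.1572] [0.3445 0.0529] 14.33
1.1094824099153155
```

View pics/tc.png

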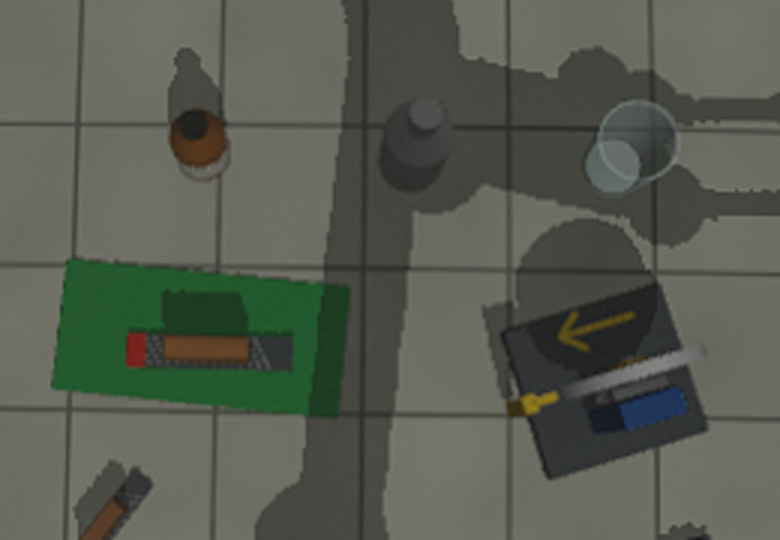

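```bash
python3 - <<'E'
from h import *
z=np.load('pics/top0.npz');im,d=z['im'],z['d'];W=world('top',d)
hsv=cv2.cvtColor(im,cv2.COLOR_RGB2HSV)
H,S,V=[hsv[...,i].astype(int) for i in range(3)]
X,Y,Z=W[...,0],W[...,1],W[...,2]
ok=(d>0.3)
def rect(m,name):
    m=m&ok
    p=W[m];r=cv2.minAreaRect(p[:,:2].astype(np.float32)); print(name,m.sum(),'mean',p.mean(0).round(4),'zmed',np.median(p[:,2]).round(4),'rect',np.round(r[0],4),np.round(r[1],4),round(r[2],2))
    return p
uu,vv=np.meshgrid(np.arange(560),np.arange(420))
box=lambda a,b,c,e:(uu>=a)&(uu<=b)&(vv>=c)&(vv<=e)
g=(H>45)&(H<75)&(S>100)&box(190,320,150,230)
p=rect(g,'mat')
st=box(345,435,165,245)
b=st&(Z>0.012)&(Z<0.027);rect(b&(S<90),'base')
di=st&(Z>0.14)&(Z<0.18);p=rect(di,'disc');print(p[:,2].max())
di=st&(Z>0.155)&(Z<0.18);p=rect(di,'disc hi')
q=p[:,:2]-p[:,:2].mean(0);u,s,v=np.linalg.svd(q);print('dir',v[0],np.degrees(np.arctan2(v[0][0],v[0][1])))
po=st&(H>20)&(H<32)&(S>150)&(Z>0.09)&(Z<0.115)&(Y>-.14);rect(po,'post')
f=box(225,295,178,208)&(Z>0.05)&(Z<0.08);p=rect(f,'bar')
q=p[:,:2]-p[:,:2].mean(0);u,s,v=np.linalg.svd(q);print('dir',v[0],np.degrees(np.arctan2(v[0][0],v[0][1])))
bl=box(225,295,178,208)&(Z>0.007)&(Z<0.016)&~((H>45)&(H<75)&(S>100));p=rect(bl,'blade')
for n,bx in(('wash',(310,345,105,150)),('beak',(380,420,105,150)),('drop',(240,270,110,145))):
    rect(box(*bx)&(Z>0.04)&(Z<.2),n)
s0=np.load('pics/scene0.npz');W2=world('scene',s0['d']);im2=s0['im']
cv2.imwrite('pics/sc.png',cv2.resize(im2[220:340,165:325],None,fx=5,fy=5,interpolation=cv2.INTER_CUBIC)[:,:,::-1])
h2=cv2.cvtColor(im2,cv2.COLOR_RGB2HSV);H2=h2[...,0].astype(int);S2=h2[...,1].astype(int)
m=(uu>165)&(uu<250)&(vv>250)&(vv<310)&((H2<8)|(H2>172))&(S2>120)
print(np.c_[uu[m],vv[m],W2[m].round(3)][:60:3])
E
```

```text
mat 3482 mean [0.5406 0.195  0.0029] zmed 0.0027 rect [0.5388 0.1939] [0.2792 0.1283] 84.82
base 2031 mean [ 0.5015 -0.1876  0.0186] zmed 0.0186 rect [ 0.502  -0.1944] [0.1509 0.1632] 17.43
disc 211 mean [ 0.4999 -0.1881  0.1603] zmed 0.1623 rect [ 0.502  -0.1935] [0.0127 0.1108] 17.79
0.1726388195622081
disc hi 158 mean [ 0.501  -0.1916  0.1644] zmed 0.1653 rect [ 0.5015 -0.1933] [0.012  0.0847] 17.79
dir [ 0.30399267 -0.95267437] 162.3024295029021
post 47 mean [ 0.4745 -0.1104  0.1044] zmed 0.1048 rect [ 0.4771 -0.112 ] [0.0152 0.0272] 32.85
bar 232 mean [0.5246 0.1833 0.0591] zmed 0.0595 rect [0.5249 0.1843] [0.0783 0.0223] 89.52
dir [-0.04072474 -0.9991704 ] -177.66599892482694
blade 312 mean [0.5226 0.182  0.0103] zmed 0.0101 rect [0.5244 0.184 ] [0.1595 0.0311] 89.17
wash 556 mean [ 0.7027 -0.006   0.1111] zmed 0.109 rect [ 0.7093 -0.008 ] [0.063 0.056] 74.27
beak 484 mean [ 0.7154 -0.2098  0.0735] zmed 0.0765 rect [ 0.7116 -0.2055] [0.0744 0.0745] 12.7
drop 329 mean [0.7104 0.1917 0.0801] zmed 0.0776 rect [0.7157 0.1941] [0.0488 0.0529] 6.53
[[ 2.08e+02  2.89e+02  5.12e-01 -2.02e-01  8.80e-02]
 [ 2.09e+02  2.90e+02  5.09e-01 -1.96e-01  7.90e-02]
 [ 2.08e+02  2.92e+02  5.10e-01 -2.02e-01  7.60e-02]
 [ 2.09e+02  2.93e+02  5.08e-01 -1.96e-01  6.60e-02]
 [ 2.08e+02  2.95e+02  5.08e-01 -2.01e-01  6.30e-02]
 [ 2.09e+02  2.96e+02  5.11e-01 -2.00e-01  6.10e-02]
 [ 2.08e+02  2.98e+02  5.09e-01 -2.03e-01  5.40e-02]
 [ 2.09e+02  2.99e+02  5.10e-01 -2.00e-01  4.80e-02]
 [ 2.08e+02  3.01e+02  5.11e-01 -2.05e-01  4.60e-02]]
```

View pics/sc.png

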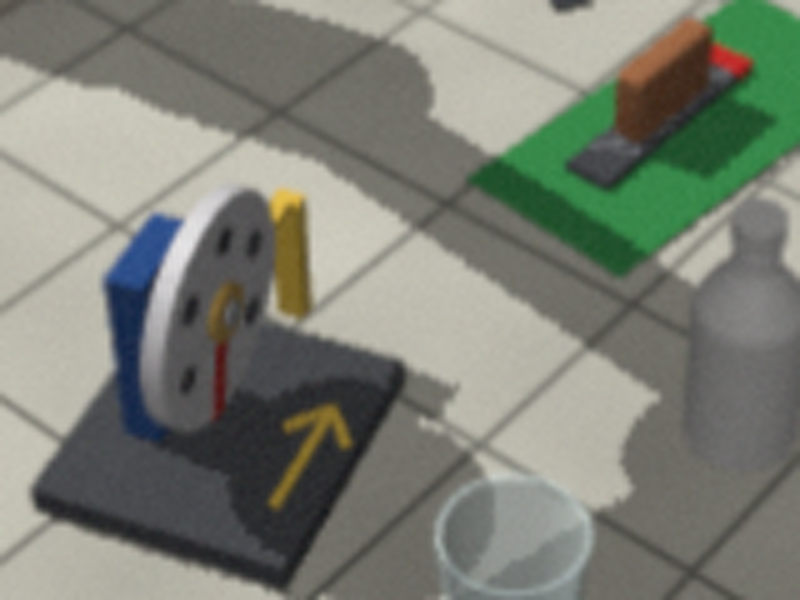

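Request:
servo_tool:
  deltas: [0,0,-0.6,0,0,-8.5,0,0,-0.6,0,0,-8.5,0,0,-0.6,0,0,-8.5,0,0,-0.6,0,0,-8.5,0,0,-0.6,0,0,-8.5,0,0,-0.6,0,0,-8.5,0,0,-0.6,0,0,-8.5,0,0,-0.6,0,0,-8.5]
  jaw: 8.5
  grip_force: 100

```text
clock: 0.9
position: [0.1973, -0.5363, 0.2744]
ee_rot: [-0.006, 0.712, 0.702, 0.004]
contact_force: [-0.1, -0.0, -0.3]
width: 0.0852
```

```bash
cat >> h.py <<'E'
from scipy.spatial.transform import Rotation as Ro
FIL=np.array([-0.304,0.953,0])
RT=np.array([0.5015,-0.1934,0.170])
def st(target=None,yaw=None,im=False):
    s=manip.get_state();q=s['ee_rot'];R=Ro.from_quat([q[1],q[2],q[3],q[0]]).as_matrix()
    y=np.degrees(np.arctan2(R[1,0],R[0,0]))
    print('t',round(s['clock'],2),'p',s['position'].round(4),'yaw',y.round(2),'tilt',np.degrees(np.arccos(-R[2,2])).round(2),'toolz',R[:,2].round(3),'F',s['contact_force'].round(2),'M',s['moment'].round(2),'w',round(s['width'],4))
    if target is not None: print('delta cm tool',(R.T@(np.array(target)-s['position'])*100).round(2))
    if yaw is not None:
        Rt=np.array([[np.cos(yaw),np.sin(yaw),0],[np.sin(yaw),-np.cos(yaw),0],[0,0,-1]])
        print('rotvec deg tool',np.degrees(Ro.from_matrix(R.T@Rt).as_rotvec()).round(2))
    return s,R
E
python3 -c "
from h import *
st([0.5247,0.184,0.12],np.radians(89))"
```

```text
t 0.9 p [ 0.1973 -0.5363  0.2744] yaw 89.17 tilt 0.81 toolz [-0.003  0.014 -1.   ] F [-0.1  -0.   -0.35] M [0.03 0.01 0.02] w 0.0852
delta cm tool [72.28 31.74 16.33]
rotvec deg tool [-0.2  -0.79  0.17]
```

Request:
servo_tool:
  deltas: [3,1.3,0,0,-0.4,0,4.2,1.9,0,0,-0.4,0,4.4,2.0,0,0,0,0,4.4,2.0,0,0,0,0,4.4,2.0,0,0,0,0,4.4,2.0,0,0,0,0,4.4,2.0,0,0,0,0,4.4,2.0,0,0,0,0,4.4,2.0,0,0,0,0,4.4,2.0,0,0,0,0,4.4,2.0,0,0,0,0,4.4,2.0,0,0,0,0,4.4,2.0,1,0,0,0,4.4,2.0,2,0,0,0,3,1.3,3,0,0,0,2,0.8,3,0,0,0,0,0,0,0,0,0]

```text
clock: 2.6
position: [0.506, 0.1279, 0.1781]
ee_rot: [-0.0, 0.713, 0.701, 0.0]
contact_force: [-0.1, -0.9, -0.6]
width: 0.0851
```

```bash
python3 -c "
from h import *
st([0.5247,0.184,0.12],np.radians(89))"
```

```text
t 2.6 p [0.506  0.1279 0.1781] yaw 89.06 tilt 0.06 toolz [-0.     0.001 -1.   ] F [-0.11 -0.85 -0.56] M [0.01 0.02 0.01] w 0.0851
delta cm tool [5.63 1.78 5.81]
rotvec deg tool [-0.   -0.06  0.06]
```

Request:
servo_tool:
  deltas: [3,0.9,2.5,0,0,0,2.1,0.7,2,0,0,0,0.7,0.2,1.5,0,0,0,0,0,2,0,0,0,0,0,1,0,0,0,0,0,0,0,0,0]

```text
clock: 3.2
position: [0.527, 0.1843, 0.0884]
ee_rot: [0.002, 0.713, 0.701, 0.0]
contact_force: [0.2, -0.8, -0.4]
width: 0.0852
```

```bash
python3 -c "
from h import *
st([0.5247,0.184,0.021],np.radians(89)); snap('scene','s1')
im=np.load('pics/s1.npz')['im'];cv2.imwrite('pics/s1c.png',cv2.resize(im[170:300,220:380],None,fx=4,fy=4)[:,:,::-1])"
```

```text
t 3.2 p [0.527  0.1843 0.0884] yaw 89.06 tilt 0.2 toolz [ 0.003 -0.002 -1.   ] F [ 0.2  -0.82 -0.42] M [ 0.    0.07 -0.01] w 0.0852
delta cm tool [-0.02 -0.25  6.74]
rotvec deg tool [0.16 0.13 0.06]
```

View pics/s1c.png

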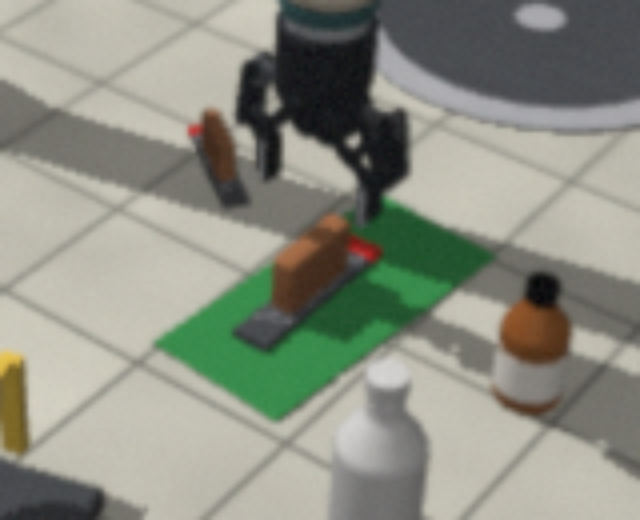

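The open fingers stand above and to either side of the wooden bar (crop 310,260), so I descend.

Request:
servo_tool:
  deltas: [0,-0.1,1.5,0.1,0,0,0,-0.1,1.5,0,0,0,0,0,1.5,0,0,0,0,0,1.2,0,0,0,0,0,0.7,0,0,0,0,0,0.2,0,0,0]

```text
clock: 3.85
position: [0.5321, 0.1824, 0.0293]
ee_rot: [0.006, 0.714, 0.7, 0.006]
contact_force: [0.3, 0.1, -0.1]
width: 0.0851
```

```bash
python3 -c "
from h import *
st([0.5247,0.184,0.021],np.radians(89))"
```

```text
t 3.85 p [0.5321 0.1824 0.0293] yaw 88.85 tilt 0.99 toolz [ 0.017  0.    -1.   ] F [ 0.3   0.09 -0.09] M [ 0.03 -0.03  0.01] w 0.0851
delta cm tool [ 0.15 -0.76  0.82]
rotvec deg tool [ 0.99 -0.04 -0.15]
```

Request:
servo_tool:
  deltas: [0.1,-0.5,0.5,0.8,0,0,0,-0.3,0.3,0.3,0,0,0,0,0,0,0,0]

```text
clock: 4.15
position: [0.5245, 0.1837, 0.0217]
ee_rot: [-0.001, 0.714, 0.7, -0.0]
contact_force: [0.5, 0.7, -0.1]
width: 0.085
```

```bash
python3 -c "
from h import *
st([0.5247,0.184,0.021],np.radians(89))"
```

```text
t 4.15 p [0.5245 0.1837 0.0217] yaw 88.84 tilt 0.12 toolz [-0.002  0.001 -1.   ] F [ 0.52  0.74 -0.13] M [-0.01  0.02 -0.02] w 0.085
delta cm tool [0.03 0.02 0.07]
rotvec deg tool [-0.1  -0.06 -0.16]
```

Request:
servo_tool:
  deltas: [0,0,0,0,0,0,0,0,0,0,0,0,0,0,0,0,0,0,0,0,0,0,0,0,0,0,0,0,0,0,0,0,0,0,0,0,0,0,0,0,0,0,0,0,0,0,0,0]
  jaw: 1.5
  grip_force: 110

```text
clock: 4.95
position: [0.5253, 0.184, 0.0228]
ee_rot: [-0.0, 0.714, 0.7, 0.001]
contact_force: [-0.3, -0.1, 0.4]
width: 0.021
```

```bash
python3 -c "
from h import *
st([0.5247,0.184,0.021],np.radians(89))"
```

```text
t 4.95 p [0.5253 0.184  0.0228] yaw 88.87 tilt 0.09 toolz [ 0.001  0.002 -1.   ] F [-0.33 -0.07  0.42] M [-0.01 -0.04 -0.01] w 0.021
delta cm tool [-0.01 -0.06  0.18]
rotvec deg tool [ 0.03 -0.09 -0.13]
```

Request:
servo_tool:
  deltas: [0,0,-1,0,0,0,0,0,-3,0,0,0,0,0,-4,0,0,0,-1,0,-4.5,0,0,0,-3,0,-4.5,0,0,0,-4,0,-3,0,0,0,-4.5,0,-1,0,0,0,-4.5,0,0,0,0,0,-4.5,0,0,0,0,0,-4.5,0,0,0,0,0,-4,0,0,0,0,0,-3,0,0,0,0,0,0,0,0,0,0,-6.3,0,0,0,0,0,-6.3,0,0,0,0,0,-6.2,0,0,0,0,0,0]

```text
clock: 6.55
position: [0.5127, -0.1575, 0.2399]
ee_rot: [-0.003, 0.585, 0.811, -0.003]
contact_force: [0.6, 0.7, -3.7]
width: 0.0204
```

```bash
python3 -c "
from h import *
st([0.5167,-0.2411,0.215],np.radians(107.7));snap('scene','s2')
im=np.load('pics/s2.npz')['im'];cv2.imwrite('pics/s2c.png',cv2.resize(im[170:330,160:360],None,fx=4,fy=4)[:,:,::-1])"
```

```text
t 6.55 p [ 0.5127 -0.1575  0.2399] yaw 108.35 tilt 0.47 toolz [-0.008 -0.002 -1.   ] F [ 0.59  0.73 -3.74] M [-0.03 -0.01  0.03] w 0.0204
delta cm tool [-8.06 -2.23  2.51]
rotvec deg tool [-0.47 -0.02  0.65]
```

View pics/s2c.png

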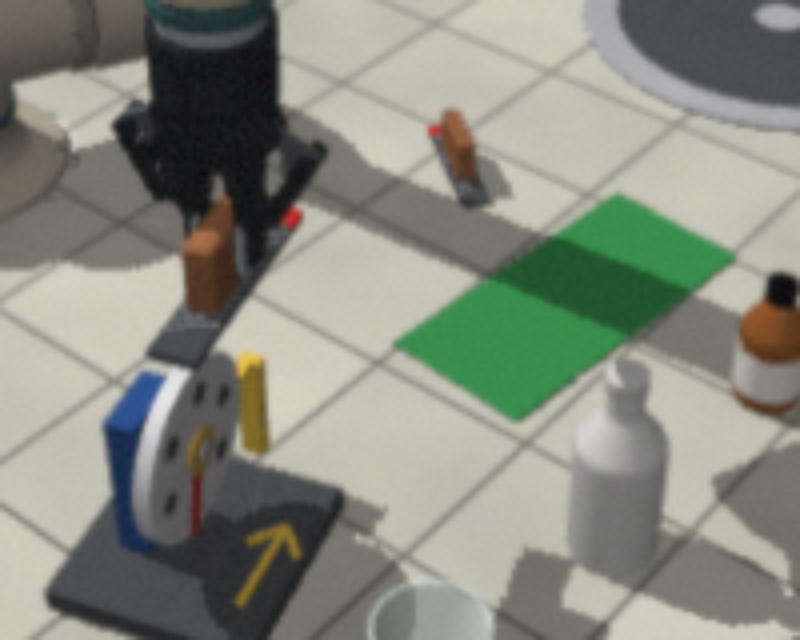

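The file is held with its nose towards the filing direction and is clear of the disc. I move to the hover point for the stroke start.

Request:
servo_tool:
  deltas: [-2.5,-0.7,0,-0.2,0,0.3,-3,-0.8,0,-0.2,0,0.2,-2,-0.6,0.5,0,0,0,-0.5,-0.1,0.8,0,0,0,0,0,0.5,0,0,0,0,0,0,0,0,0]

```text
clock: 7.2
position: [0.5153, -0.2389, 0.221]
ee_rot: [-0.002, 0.593, 0.805, 0.001]
contact_force: [-1.4, 0.7, -2.6]
width: 0.021
```

```bash
python3 -c "
from h import *
st([0.5167,-0.2411,0.191],np.radians(107.7));snap('scene','s3')
z=np.load('pics/s3.npz');im=z['im'];W=world('scene',z['d'])
hsv=cv2.cvtColor(im,cv2.COLOR_RGB2HSV)
s=manip.get_state()
rel=W-s['position']; a=rel@FIL; b=rel@np.array([.953,.304,0])
m=(abs(a)<.09)&(abs(b)<.02)&(rel[...,2]<0.0)&(rel[...,2]>-.025)
A=np.c_[a[m],np.ones(m.sum())]
print(m.sum(),a[m].min(),a[m].max(),b[m].min(),b[m].max())
mm=m&(b>-.01)&(b<.013)
for lo in np.arange(-.09,.09,.02):
  k=mm&(a>=lo)&(a<lo+.02); print(round(lo,2),k.sum(),np.round(rel[k][:,2].mean() if k.any() else 0,4),np.round(rel[k][:,2].max() if k.any() else 0,4))
cv2.imwrite('pics/s3c.png',cv2.resize(im[200:320,160:320],None,fx=5,fy=5)[:,:,::-1])"
```

```text
t 7.2 p [ 0.5153 -0.2389  0.221 ] yaw 107.27 tilt 0.26 toolz [-0.003  0.004 -1.   ] F [-1.37  0.73 -2.59] M [ 0.04 -0.02  0.  ] w 0.021
delta cm tool [-0.26  0.07  3.  ]
rotvec deg tool [-0.09 -0.24 -0.43]
440 -0.08086430350933513 0.07952960567048752 -0.018452703341315074 0.01748675002130217
-0.09 49 -0.0132 -0.0098
-0.07 60 -0.0117 -0.0081
-0.05 71 -0.0091 -0.0001
-0.03 25 -0.009 -0.0006
-0.01 16 -0.0121 -0.0051
0.01 8 -0.0108 -0.0003
0.03 16 -0.0121 -0.0043
0.05 18 -0.0129 -0.0099
0.07 8 -0.0121 -0.0105
```

View pics/s3c.png

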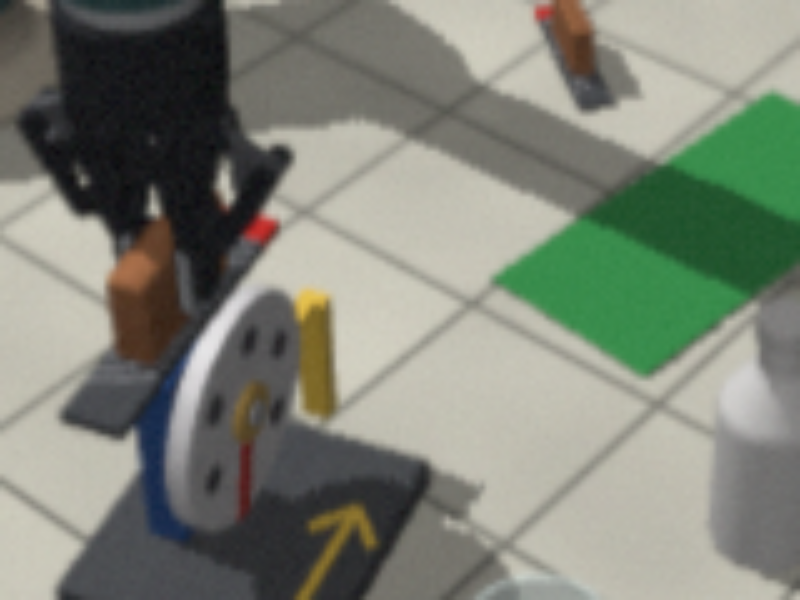

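Request:
servo_tool:
  deltas: [-0.3,0.1,0.5,0,0,-0.4,0,0,0.7,0,0,0,0,0,0.7,0,0,0,0,0,0.4,0,0,0,0,0,0,0,0,0]

```text
clock: 7.75
position: [0.5176, -0.2383, 0.1968]
ee_rot: [-0.002, 0.589, 0.808, 0.001]
contact_force: [-0.5, -0.2, -2.7]
width: 0.0209
```

```bash
python3 -c "
from h import *
st([0.5167,-0.2411,0.191],np.radians(107.7))"
```

```text
t 7.75 p [ 0.5176 -0.2383  0.1968] yaw 107.89 tilt 0.28 toolz [-0.002  0.004 -1.   ] F [-0.51 -0.19 -2.68] M [-0.03 -0.03  0.04] w 0.0209
delta cm tool [-0.24 -0.17  0.58]
rotvec deg tool [-0.04 -0.27  0.19]
```

Request:
servo_tool:
  deltas: [0,-0.1,0.3,0,-0.2,0,0.1,-0.1,0.3,0,0,0,0.15,0,0.25,0,0,0,0.2,0,0.2,0,0,0]

```text
clock: 8.15
position: [0.5149, -0.2357, 0.1867]
ee_rot: [0.001, 0.589, 0.808, -0.0]
contact_force: [-0.4, -2.3, 2.9]
width: 0.021
```

```bash
python3 -c "
from h import *
st([0.5167,-0.2411,0.1863],np.radians(107.7))"
```

```text
t 8.15 p [ 0.5149 -0.2357  0.1867] yaw 107.89 tilt 0.15 toolz [ 0.001 -0.002 -1.   ] F [-0.36 -2.28  2.93] M [-0.18  0.19  0.04] w 0.021
delta cm tool [-0.57  0.    0.04]
rotvec deg tool [0.04 0.15 0.19]
```

Request:
servo_tool:
  deltas: [0.6,0,0.08,0,0,0,0.7,0,0.05,0,0,0,0.7,0,0.03,0,0,0,0.7,0,0.03,0,0,0]

```text
clock: 8.55
position: [0.5071, -0.2111, 0.1874]
ee_rot: [0.005, 0.589, 0.808, -0.002]
contact_force: [-0.1, -1.9, 1.3]
width: 0.0206
```

```bash
python3 -c "
from h import *
s,R=st([0.5015,-0.1934,0.1863],np.radians(107.7)); print((s['position']-RT)@FIL)"
```

```text
t 8.55 p [ 0.5071 -0.2111  0.1874] yaw 107.86 tilt 0.59 toolz [ 0.006 -0.008 -1.   ] F [-0.11 -1.88  1.29] M [-0.33  0.08 -0.02] w 0.0206
delta cm tool [1.86 0.01 0.09]
rotvec deg tool [0.17 0.56 0.16]
-0.018555824595906045
```

Request:
servo_tool:
  deltas: [0.7,0,0.15,0,0.3,0,0.7,0,0.1,0,0.3,0,0.7,0,0.08,0,0.1,0,0.7,0,0.08,0,0.1,0]

```text
clock: 8.95
position: [0.4982, -0.183, 0.1855]
ee_rot: [0.001, 0.588, 0.809, 0.002]
contact_force: [-1.9, -2.5, 7.4]
width: 0.0207
```

```bash
python3 -c "
from h import *
s,R=st([0.5015,-0.1934,0.1863],np.radians(107.7)); print((s['position']-RT)@FIL)"
```

```text
t 8.95 p [ 0.4982 -0.183   0.1855] yaw 107.92 tilt 0.25 toolz [ 0.004  0.002 -1.   ] F [-1.9  -2.46  7.4 ] M [-0.55  0.26 -0.04] w 0.0207
delta cm tool [-1.09 -0.01 -0.08]
rotvec deg tool [ 0.24 -0.03  0.22]
0.010908680393802207
```

Request:
servo_tool:
  deltas: [0.7,0,-0.03,0,0.1,0,0.7,0,0.02,0,0,0,0.7,0,0.05,0,0,0,0.7,0,0.05,0,0,0,0.7,0,0.05,0,0,0]

```text
clock: 9.45
position: [0.4869, -0.1481, 0.1854]
ee_rot: [0.002, 0.588, 0.809, 0.002]
contact_force: [-1.2, -2.3, 5.4]
width: 0.0208
```

```bash
python3 -c "
from h import *
s,R=st([0.5015,-0.1934,0.1863],np.radians(107.7)); print((s['position']-RT)@FIL)"
```

```text
t 9.45 p [ 0.4869 -0.1481  0.1854] yaw 107.93 tilt 0.31 toolz [ 0.005 -0.    -1.   ] F [-1.22 -2.31  5.36] M [-0.81  0.14 -0.07] w 0.0208
delta cm tool [-4.76 -0.01 -0.09]
rotvec deg tool [0.29 0.09 0.24]
0.047612099052758844
```

Request:
servo_tool:
  deltas: [0.7,0,-0.05,0,0,0,0.6,0,-0.5,0,0,0,0.4,0,-1,0,0,0,0,0,-1,0,0,0,-1,0,-0.5,0,0,0,-3,0,0,0,0,0]

```text
clock: 10.05
position: [0.4901, -0.1612, 0.2145]
ee_rot: [-0.005, 0.586, 0.81, 0.004]
contact_force: [1.0, 0.1, -2.9]
width: 0.0207
```

```bash
python3 -c "
from h import *
s,R=st([0.5167,-0.2411,0.210],np.radians(107.7));snap('scene','s4')
im=np.load('pics/s4.npz')['im']
cv2.imwrite('pics/s4c.png',cv2.resize(im[230:320,160:280],None,fx=6,fy=6,interpolation=cv2.INTER_CUBIC)[:,:,::-1])"
```

```text
t 10.05 p [ 0.4901 -0.1612  0.2145] yaw 108.21 tilt 0.74 toolz [-0.003  0.013 -1.   ] F [ 1.02  0.12 -2.91] M [-0.08 -0.02 -0.01] w 0.0207
delta cm tool [-8.42  0.03  0.34]
rotvec deg tool [ 0.07 -0.74  0.51]
```

View pics/s4c.png

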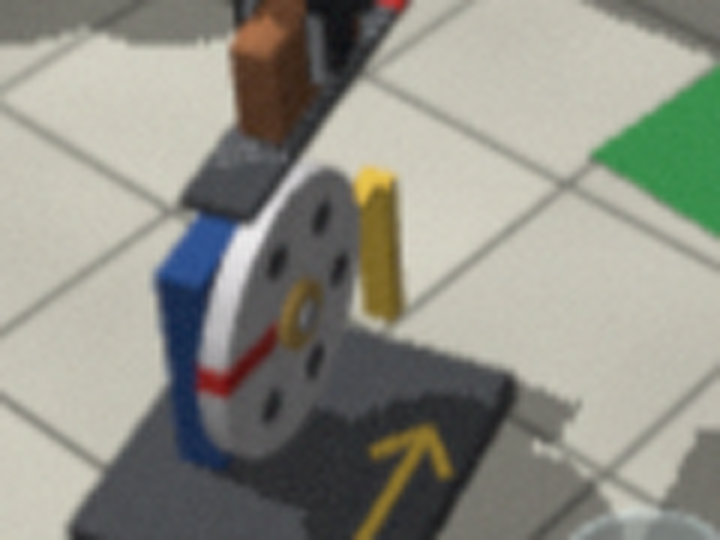

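```bash
cat >> h.py <<'E'
def theta(tag):
    im=np.load(f'pics/{tag}.npz')['im'].astype(float)
    red=cv2.GaussianBlur((im[...,0]-(im[...,1]+im[...,2])/2).astype(np.float32),(0,0),0.7)
    XS=np.array([.953,.304,0]);C=RT-[0,0,.065]+.006*XS
    ths=np.arange(-5.2,1.0,.01);sc=[]
    for t in ths:
        # theta=0 -> +y; forward: top->+y i.e. +y -> down
        u=np.cos(t)*FIL+np.sin(t)*np.array([0,0,-1])
        P=np.array([C+r*u for r in np.linspace(.03,.062,15)])
        p=proj('scene',P); sc.append(cv2.remap(red,p[:,0].astype(np.float32).reshape(1,-1),p[:,1].astype(np.float32).reshape(1,-1),cv2.INTER_LINEAR).mean())
    sc=np.array(sc);i=sc.argmax();k=sc>0.6*sc.max()
    print(tag,'theta',ths[i].round(2),'score',sc[i].round(1),'centroid',((ths*sc)[k].sum()/sc[k].sum()).round(3),ths[k].min().round(2),ths[k].max().round(2))
E
python3 -c "
from h import *
theta('scene0');theta('s3');theta('s4')"
```

```text
scene0 theta -4.54 score 41.2 centroid -4.481 -4.64 -4.32
s3 theta -4.54 score 41.6 centroid -4.481 -4.64 -4.32
s4 theta -2.92 score 54.4 centroid -2.919 -3.05 -2.79
```

θ went from about -4.5 to -2.92, so the first stroke turned it about 1.6 rad. I go back at height and make the second stroke.

Request:
servo_tool:
  deltas: [-3,0,0,0,-0.4,0.3,-3,0,0,0,-0.3,0.2,-1.7,0,0,0,0,0,0,0,0.8,0,0,0,0,0,0.7,0,0,0,0,0,0,0,0,0]

```text
clock: 10.7
position: [0.5177, -0.247, 0.1969]
ee_rot: [0.002, 0.593, 0.805, -0.001]
contact_force: [-0.4, 0.4, -3.1]
width: 0.0211
```

```bash
python3 -c "
from h import *
s,R=st([0.5167,-0.2411,0.1863],np.radians(107.7))"
```

```text
t 10.7 p [ 0.5177 -0.247   0.1969] yaw 107.32 tilt 0.24 toolz [ 0.002 -0.003 -1.   ] F [-0.41  0.37 -3.1 ] M [ 0.07 -0.03  0.02] w 0.0211
delta cm tool [0.59 0.08 1.06]
rotvec deg tool [ 0.07  0.23 -0.38]
```

Request:
servo_tool:
  deltas: [0.2,0,0.3,0,0.2,-0.2,0.3,0,0.3,0,0,0,0.3,0,0.25,0,0,0,0.3,0,0.2,0,0,0]

```text
clock: 11.1
position: [0.5138, -0.2337, 0.1866]
ee_rot: [0.001, 0.59, 0.807, 0.0]
contact_force: [0.1, -3.0, 3.8]
width: 0.0206
```

```bash
python3 -c "
from h import *
s,R=st([0.5167,-0.2411,0.1863],np.radians(107.7)); print((s['position']-RT)@FIL)"
```

```text
t 11.1 p [ 0.5138 -0.2337  0.1866] yaw 107.69 tilt 0.11 toolz [ 0.002 -0.    -1.   ] F [ 0.09 -2.96  3.76] M [-0.23  0.22  0.03] w 0.0206
delta cm tool [-0.79  0.05  0.03]
rotvec deg tool [ 0.09  0.06 -0.01]
-0.042128188054902635
```

Request:
servo_tool:
  deltas: [0.7,0,0.08,0,0.1,0,0.7,0,0.08,0,0.1,0,0.7,0,0.08,0,0.1,0,0.7,0,0.07,0,0.1,0,0.7,0,0.07,0,0.1,0]

```text
clock: 11.6
position: [0.503, -0.2001, 0.1864]
ee_rot: [0.001, 0.59, 0.808, 0.001]
contact_force: [-1.7, -2.1, 4.2]
width: 0.021
```

```bash
python3 -c "
from h import *
s,R=st([0.5015,-0.1934,0.1863],np.radians(107.7)); print((s['position']-RT)@FIL)"
```

```text
t 11.6 p [ 0.503  -0.2001  0.1864] yaw 107.75 tilt 0.21 toolz [ 0.004  0.001 -1.   ] F [-1.65 -2.09  4.2 ] M [-0.44  0.28  0.  ] w 0.021
delta cm tool [0.68 0.06 0.01]
rotvec deg tool [0.21 0.02 0.05]
-0.006832065160444531
```

Request:
servo_tool:
  deltas: [0.7,0,0.06,0,0.05,0,0.7,0,0.05,0,0.05,0,0.7,0,0.05,0,0,0,0.7,0,0.05,0,0,0,0.7,0,0.05,0,0,0]

```text
clock: 12.1
position: [0.4918, -0.1651, 0.1854]
ee_rot: [0.002, 0.589, 0.808, 0.001]
contact_force: [-2.1, -2.3, 5.3]
width: 0.0211
```

```bash
python3 -c "
from h import *
s,R=st([0.5015,-0.1934,0.1863],np.radians(107.7)); print((s['position']-RT)@FIL)"
```

```text
t 12.1 p [ 0.4918 -0.1651  0.1854] yaw 107.76 tilt 0.3 toolz [ 0.005 -0.001 -1.   ] F [-2.07 -2.28  5.3 ] M [-0.73  0.29 -0.05] w 0.0211
delta cm tool [-2.99  0.06 -0.08]
rotvec deg tool [0.26 0.16 0.06]
0.029908012777649876
```

Two more rows of filing, then a lift while still moving forward.

Request:
servo_tool:
  deltas: [0.7,0,0.04,0,0.1,0,0.7,0,0.04,0,0,0,0.7,0,-0.05,0,0,0,0.6,0,-0.5,0,0,0,0.4,0,-1,0,0,0,0,0,-1,0,0,0,-1,0,-0.5,0,0,0,-3,0,0,0,0,0,-3,0,0,0,0,0]

```text
clock: 13.0
position: [0.5011, -0.1945, 0.2152]
ee_rot: [-0.003, 0.587, 0.809, 0.004]
contact_force: [0.9, -0.8, -3.1]
width: 0.0208
```

```bash
python3 -c "
from h import *
s,R=st([0.5167,-0.2411,0.1969],np.radians(107.7));snap('scene','s5');theta('s5')
im=np.load('pics/s5.npz')['im']
cv2.imwrite('pics/s5c.png',cv2.resize(im[230:320,160:280],None,fx=6,fy=6,interpolation=cv2.INTER_CUBIC)[:,:,::-1])"
```

```text
t 13.0 p [ 0.5011 -0.1945  0.2152] yaw 108.08 tilt 0.54 toolz [ 0.     0.009 -1.   ] F [ 0.86 -0.77 -3.11] M [-0.02 -0.05  0.02] w 0.0208
delta cm tool [-4.94  0.03  1.79]
rotvec deg tool [ 0.19 -0.51  0.38]
s5 theta -1.42 score 49.8 centroid -1.414 -1.56 -1.27
```

View pics/s5c.png

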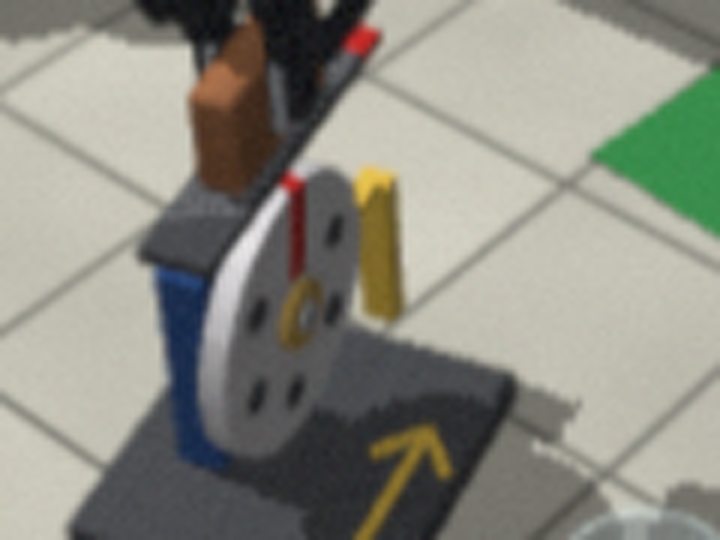

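The mark is near the top (crop 295,185) with θ≈-1.42, so about 92 mm of rim is left.

Request:
servo_tool:
  deltas: [-3,0,0,0,-0.3,0.3,-2,0,0,0,-0.2,0,-0.3,0,0.5,0,0,0,0,0,0.7,0,0,0,0,0,0.4,0,0,0,0,0,0,0,0,0]

```text
clock: 13.65
position: [0.5197, -0.2536, 0.1961]
ee_rot: [0.001, 0.592, 0.806, 0.001]
contact_force: [-0.9, -0.3, -3.3]
width: 0.0209
```

```bash
python3 -c "
from h import *
s,R=st([0.5167,-0.2411,0.1863],np.radians(107.7))"
```

```text
t 13.65 p [ 0.5197 -0.2536  0.1961] yaw 107.43 tilt 0.15 toolz [ 0.003  0.    -1.   ] F [-0.9  -0.29 -3.34] M [-0.02 -0.04 -0.02] w 0.0209
delta cm tool [1.28 0.08 0.98]
rotvec deg tool [ 0.14  0.03 -0.27]
```

Request:
servo_tool:
  deltas: [0.6,0.1,0.3,0,0,-0.2,0.5,0,0.3,0,0,0,0.4,0,0.25,0,0,0,0.3,0,0.2,0,0,0]

```text
clock: 14.05
position: [0.515, -0.2333, 0.1864]
ee_rot: [0.002, 0.589, 0.808, 0.001]
contact_force: [-0.6, -2.5, 4.5]
width: 0.0206
```

```bash
python3 -c "
from h import *
s,R=st([0.5167,-0.2411,0.1863],np.radians(107.7)); print((s['position']-RT)@FIL)"
```

```text
t 14.05 p [ 0.515  -0.2333  0.1864] yaw 107.8 tilt 0.27 toolz [ 0.004 -0.002 -1.   ] F [-0.63 -2.5   4.5 ] M [-0.18  0.27  0.09] w 0.0206
delta cm tool [-0.79 -0.08  0.02]
rotvec deg tool [0.21 0.16 0.1 ]
-0.04213121366382093
```

Request:
servo_tool:
  deltas: [0.7,0,0.07,0,0.1,0,0.7,0,0.07,0,0.1,0,0.7,0,0.07,0,0.1,0,0.7,0,0.07,0,0.1,0,0.7,0,0.06,0,0.1,0]

```text
clock: 14.55
position: [0.5043, -0.2, 0.1864]
ee_rot: [0.003, 0.589, 0.808, 0.002]
contact_force: [-2.1, -2.6, 4.3]
width: 0.0209
```

```bash
python3 -c "
from h import *
s,R=st([0.5015,-0.1934,0.1863],np.radians(107.7)); print((s['position']-RT)@FIL)"
```

```text
t 14.55 p [ 0.5043 -0.2     0.1864] yaw 107.84 tilt 0.35 toolz [ 0.006 -0.    -1.   ] F [-2.11 -2.63  4.29] M [-0.43  0.24  0.01] w 0.0209
delta cm tool [ 0.72 -0.06  0.01]
rotvec deg tool [0.33 0.11 0.14]
-0.007168014597828811
```

Request:
servo_tool:
  deltas: [0.7,0,0.06,0,0.05,0,0.7,0,0.05,0,0.05,0,0.7,0,0.05,0,0,0,0.7,0,0.05,0,0,0,0.7,0,0.05,0,0,0]

```text
clock: 15.05
position: [0.4931, -0.1652, 0.1854]
ee_rot: [0.004, 0.589, 0.808, 0.001]
contact_force: [-1.8, -2.2, 5.7]
width: 0.0209
```

```bash
python3 -c "
from h import *
s,R=st([0.5015,-0.1934,0.1863],np.radians(107.7)); print((s['position']-RT)@FIL)"
```

```text
t 15.05 p [ 0.4931 -0.1652  0.1854] yaw 107.84 tilt 0.47 toolz [ 0.008 -0.002 -1.   ] F [-1.75 -2.17  5.74] M [-0.77  0.29 -0.07] w 0.0209
delta cm tool [-2.94 -0.06 -0.08]
rotvec deg tool [0.39 0.26 0.14]
0.0294527011105262
```

Request:
servo_tool:
  deltas: [0.7,0,0.04,0,0.1,0,0.7,0,-0.05,0,0,0,0.6,0,-0.5,0,0,0,0.4,0,-1,0,0,0,0,0,-1,0,0,0,0,0,-2,0,0,0,0,0,-1,0,0,0]

```text
clock: 15.75
position: [0.4818, -0.135, 0.2392]
ee_rot: [-0.003, 0.589, 0.808, 0.004]
contact_force: [0.9, -0.1, -3.0]
width: 0.0209
```

```bash
python3 -c "
from h import *
s,R=st([0.5388,0.194,0.24],np.radians(87));snap('scene','s6');theta('s6')
im=np.load('pics/s6.npz')['im']
cv2.imwrite('pics/s6c.png',cv2.resize(im[230:320,160:280],None,fx=6,fy=6,interpolation=cv2.INTER_CUBIC)[:,:,::-1])"
```

```text
t 15.75 p [ 0.4818 -0.135   0.2392] yaw 107.89 tilt 0.56 toolz [-0.001  0.01  -1.   ] F [ 0.9  -0.07 -2.99] M [ 0.02 -0.02 -0.04] w 0.0209
delta cm tool [29.56 15.53  0.23]
rotvec deg tool [-0.   -0.56 20.89]
s6 theta 0.02 score 47.3 centroid 0.02 -0.15 0.19
```

View pics/s6c.png

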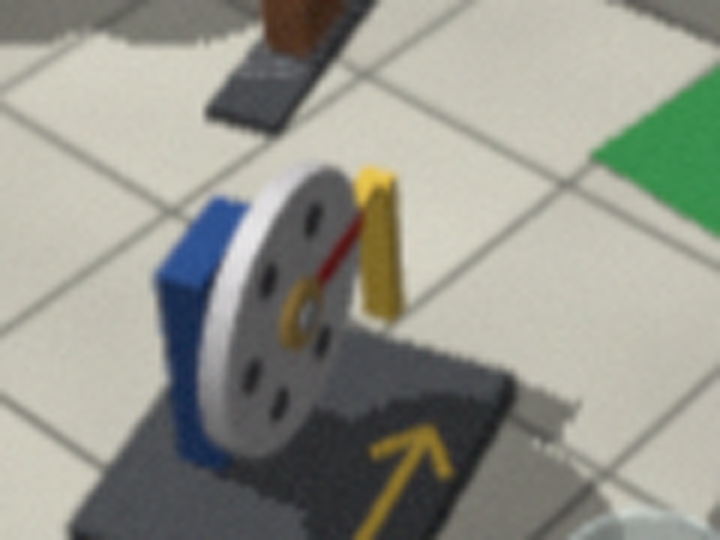

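θ≈0.02: the red mark is at the yellow pointer (crop 360,215). I take the file to the mat.

Request:
servo_tool:
  deltas: [2.5,1.3,0,0,-0.3,0,3.5,1.8,0,0,-0.2,0,4,2.1,0,0,0,0,4,2.1,0,0,0,0,4,2.1,0,0,0,0,4,2.1,0,0,0,0,3.5,1.9,0,0,0,0,2,1,0,0,0,0,0,0,0,0,0,6.5,0,0,0,0,0,6.5,0,0,1,0,0,6,0,0,1,0,0,3,0,0,0,0,0,0]

```text
clock: 17.1
position: [0.5375, 0.184, 0.2131]
ee_rot: [-0.003, 0.738, 0.674, -0.001]
contact_force: [-0.8, 0.0, -2.8]
width: 0.0208
```

```bash
python3 -c "
from h import *
s,R=st([0.5388,0.194,0.025],np.radians(85.5))"
```

```text
t 17.1 p [0.5375 0.184  0.2131] yaw 84.79 tilt 0.34 toolz [-0.005  0.003 -1.   ] F [-0.78  0.   -2.8 ] M [-0.01  0.03  0.03] w 0.0208
delta cm tool [ 0.97  0.14 18.81]
rotvec deg tool [-0.32 -0.12 -0.71]
```

Request:
servo_tool:
  deltas: [0.5,0,2,-0.2,0,0,0.5,0,3,0,0,0,0,0,3,0,0,0,0,0,3,0,0,0,0,0,3,0,0,0,0,0,2,0,0,0,0,0,1,0,0,0,0,0,0,0,0,0]

```text
clock: 17.9
position: [0.5421, 0.1952, 0.0396]
ee_rot: [-0.001, 0.736, 0.677, 0.003]
contact_force: [-0.8, 0.5, -2.7]
width: 0.0208
```

```bash
python3 -c "
from h import *
s,R=st([0.5388,0.194,0.0232],np.radians(85.5))"
```

```text
t 17.9 p [0.5421 0.1952 0.0396] yaw 85.23 tilt 0.31 toolz [ 0.003  0.005 -1.   ] F [-0.83  0.52 -2.69] M [-0.02  0.    0.03] w 0.0208
delta cm tool [-0.15 -0.32  1.64]
rotvec deg tool [ 0.13 -0.28 -0.27]
```

Request:
servo_tool:
  deltas: [-0.1,-0.2,0.6,0.1,-0.2,0,0,-0.1,0.4,0,0,0,0,0,0.3,0,0,0,0,0,0.15,0,0,0,0,0,0.1,0,0,0,0,0,0,0,0,0]

```text
clock: 18.5
position: [0.5424, 0.1952, 0.0273]
ee_rot: [0.002, 0.736, 0.677, 0.004]
contact_force: [0.4, 0.6, -3.1]
width: 0.0206
```

```bash
python3 -c "
from h import *
s,R=st([0.5388,0.194,0.0232],np.radians(85.5))"
```

```text
t 18.5 p [0.5424 0.1952 0.0273] yaw 85.28 tilt 0.54 toolz [ 0.009  0.003 -1.   ] F [ 0.44  0.58 -3.1 ] M [-0.    0.06 -0.01] w 0.0206
delta cm tool [-0.15 -0.36  0.4 ]
rotvec deg tool [ 0.49 -0.22 -0.23]
```

Request:
servo_tool:
  deltas: [-0.1,-0.3,0.25,0.5,-0.2,0,0,-0.1,0.2,0.1,0,0,0,0,0.1,0,0,0,0,0,0.05,0,0,0]

```text
clock: 18.9
position: [0.5386, 0.1947, 0.0227]
ee_rot: [-0.001, 0.736, 0.677, -0.0]
contact_force: [-0.7, -1.0, 1.8]
width: 0.0211
```

```bash
python3 -c "
from h import *
s,R=st([0.5388,0.194,0.0232],np.radians(85.5))"
```

```text
t 18.9 p [0.5386 0.1947 0.0227] yaw 85.27 tilt 0.07 toolz [-0.001  0.001 -1.   ] F [-0.7  -1.01  1.78] M [ 0.02  0.19 -0.03] w 0.0211
delta cm tool [-0.06  0.02 -0.05]
rotvec deg tool [-0.06 -0.04 -0.23]
```

The file is on the mat (Fz rose by about 5 N), so I let go and rise.

Request:
servo_tool:
  deltas: [0,0,0,0,0,0,0,0,0,0,0,0,0,0,0,0,0,0,0,0,0,0,0,0,0,0,0,0,0,0,0,0,0,0,0,0,0,0,0,0,0,0]
  jaw: 7

```text
clock: 19.6
position: [0.5404, 0.1951, 0.0235]
ee_rot: [0.0, 0.736, 0.677, 0.002]
contact_force: [-0.9, -0.6, 0.2]
width: 0.0702
```

Request:
servo_tool:
  deltas: [0,0,-1,0,0,0,0,0,-2,0,0,0,0,0,-3,0,0,0,0,0,-4,0,0,0,0,0,-4,0,0,0,0,0,-3,0,0,0,-3,-3,-1,0,0,0,-4,-4,0,0,0,0,-4,-4,0,0,0,0,-4,-4,0,0,0,0,0,0,0,0,0,0,0,0,0,0,0,0]

```text
clock: 20.8
position: [0.385, 0.0633, 0.2166]
ee_rot: [0.005, 0.735, 0.678, 0.006]
contact_force: [0.2, -0.5, 0.2]
width: 0.07
```

```bash
python3 - <<'E'
from h import *
st();snap('scene','s7');theta('s7');im,d=snap('top','t7')
W=world('top',d);uu,vv=np.meshgrid(np.arange(560),np.arange(420));Z=W[...,2]
b=(uu>200)&(uu<310)&(vv>160)&(vv<225)
m=b&(Z>.05)&(Z<.07);p=W[m];print(p.mean(0),m.sum(),cv2.minAreaRect(p[:,:2].astype(np.float32)))
hsv=cv2.cvtColor(im,cv2.COLOR_RGB2HSV);g=b&(hsv[...,0]>45)&(hsv[...,0]<75)&(hsv[...,1]>100)
print(cv2.minAreaRect(W[g][:,:2].astype(np.float32)))
E
```

```text
t 20.8 p [0.385  0.0633 0.2166] yaw 85.38 tilt 0.82 toolz [ 0.014  0.001 -1.   ] F [ 0.16 -0.48  0.15] M [-0.02 -0.05  0.01] w 0.07
s7 theta 0.02 score 46.3 centroid 0.02 -0.15 0.19
[0.53826594 0.19350331 0.05918526] 229 ((0.5387699007987976, 0.19414106011390686), (0.07992439717054367, 0.02224043756723404), 85.69621276855469)
((0.513915479183197, 0.19650492072105408), (0.2785380482673645, 0.17934247851371765), 84.67786407470703)
```

View pics/s7.png

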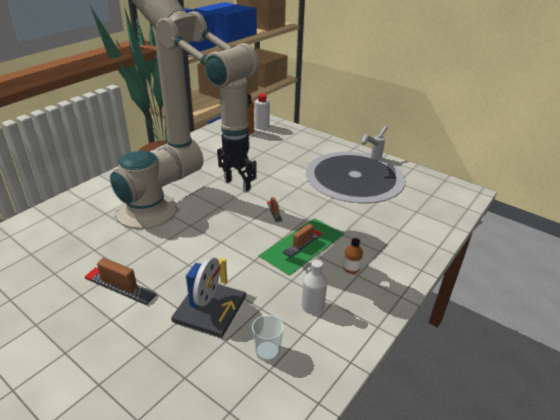

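The file lies mid-mat (303,240), the arm is clear, and the bottles and beaker are in place.

```bash
python3 -c "
from h import *
print(manip.sign_off())"
```

```text
the job is handed in; nothing more can be done
None
```

I filed the disc round to its pointer in three forward strokes, put the file back on its mat, and handed the job in at about 21 s. `sign_off` gave no verdict.

- **Strokes:** I used the middle-sized file with its red nose leading and lifted it clear before each return. The wrist force showed a press of about 4 to 10 N, so it sometimes strayed outside the 6 to 9 N wanted. That is about 3.4 mm of axle travel at most, against the 7 mm limit.
- **Disc:** by the camera, the red mark went from about -4.5 to -2.92, then -1.42, then +0.02 rad. It still read +0.02 rad after the file was put down (limit ±0.17).
- **File:** it lies flat, within about 1 mm of the mat's centre as first measured and 1° off its length, with the gripper open and well clear.
- **Bottles and beaker:** in the final picture they stand where they were. I checked this by eye only and did not measure them again.
- **Checks that disagreed:** a repeat measurement of the mat gave a centre about 25 mm off in x. It also gave a mat 179 mm wide, not 130, so I took it as spoiled by stray pixels and kept the first measurement. The camera's two readings of the disc's start angle differed slightly (-4.54 and -4.48 rad).

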